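# Set the index dial of a key machine and lock its cover

### The job

On the open blue index head, turn the dial by its black pin until the red line on the dial points straight at the green-capped stud (not the yellow one). Then swing the hinged cover gently all the way shut, and turn the orange wing knob on it clockwise (seen from above) to its stop, so that its tongue locks behind the frame edge. Leave the other things on the bench where they are.

Things in the scene. Friction and masses are not known exactly. Their poses are not given: they have to be found in the camera images.
- housing: Blue steel housing, open-topped box fixed to the bench, 210 mm (own x) by 220 mm (own y), 68 mm high, walls 10 mm, floor 6 mm thick. Origin: centre of its underside, on the dial's axis. Own z up. Its +x side carries the cover's hinge (on the robot's left, world +y within 18 degrees); its -x side is the front edge, with the slot for the tongue.
- dial (a joint): Angle of the dial about the vertical axis through the housing's centre, rad, counter-clockwise from above positive. At 0 the red line points along the housing's +x (to the hinge). Free to turn from -2.3 to 2.3; starts between -0.55 and 0.55. Stiff: takes 0.12 N m to turn (about 3 N at the pin) and stays where it is left.
- dial_center (a point): Centre of the dial's top face, 22 mm above the bench, on its axis; turns with the dial: its x axis runs along the red line, from the centre to the mark. The dial is an aluminium disc 130 mm across and 16 mm thick, with short black ticks round it; a hub 26 mm across stands 14 mm above its face at the centre.
- mark (a point): Outer end of the 6 mm wide red line on the dial's face, at its rim, 64.5 mm from the axis.
- pin_top (a point): Top of the black upright pin used to turn the dial: 18 mm in diameter, 30 mm tall above the dial's face, top 52 mm above the bench (16 mm below the housing's rim), 45 mm from the axis, on the far side of the axis from the red line, in line with it.
- green_stud: Fixed steel stud with a green cap, 14 mm in diameter (cap 16), 42 mm tall. Origin at its foot on the housing's floor, 6 mm above the bench. It stands between dial and wall, 80 to 100 mm from the axis, on the housing's +y or -y side, 55 to 110 degrees away from the housing's +x. The red line must point at its axis.
- yellow_stud: Like the green stud but with a yellow cap, on the other side of the dial. Not the target. Origin at its foot.
- cover (a joint): Opening angle of the cover, rad: 0 flat shut on the housing's rim, grows as its free edge rises; stop at 2.1. Starts open at 1.6 to 2.0 (upright, leaning outward). Its stiff hinge (0.55 N m) keeps it wherever it is left; it weighs 0.3 kg. A push of 2 to 5 N near the free edge on its outer face swings it.
- cover_hinge (a point): Middle of the cover's hinge line, which runs along the housing's y at the top of its +x side: 105 mm from the housing's centre, 68 mm above the bench. The cover is a plate 6 mm thick, 220 mm along the hinge, 210 mm from hinge to free edge, blue with a clear window; the hinge line is in its underside's plane: its top is 74 mm above the bench when shut.
- wing (a joint): Angle of the wing knob about the cover's normal, rad, clockwise from above (cover shut) positive. At 0 the wing is parallel to the hinge line and its tongue (under the cover, 35 mm long) is clear of the frame edge; at 1.57 the wing is square to the front edge and the tongue lies in the frame's slot. Range 0 to 1.6 (stop); starts at 0.1 to 0.6. Takes 0.06 N m, stays where it is left.
- wing_center (a point): Middle of the orange wing, on its axis, 26 mm out from the cover's face. Own y runs along the wing, own z outward along the axis (up when shut). The wing is 70 mm long (y), 12 mm thick (x), and stands 10 to 38 mm out from the face. Axis 175 mm from the hinge line, mid-way along the cover; shut, it is 70 mm from the housing's centre towards the front edge, wing top 112 mm above the bench.
- padlock: Bystander: brass padlock lying flat, body 56 x 60 mm, shackle to own +y, 26 mm high, near the front edge of the housing. Loose. Origin: centre of the underside of its body.
- oil_bottle: Bystander: yellow oil bottle, 50 mm in diameter, 130 mm tall, standing beyond the housing's far (-y) wall. Loose. Origin at its foot.
- hammer: Bystander: hammer about 260 mm long lying on the bench at the left. Loose.
- key_box: Bystander: blue open box of key blanks, 100 x 140 mm, 45 mm high, at the right. Loose. Origin: centre of its underside.
- tool_cup: Bystander: white cup, 72 mm in diameter, 95 mm tall, at the back right. Loose. Origin at its foot.

How it is judged:
On the way, in this order (a step that is already met when the one before it is completed fails the run):
1. the dial's red line points at the green stud, with the cover still open (x of green_stud in the frame of dial_center above 0.04 m and y of green_stud in the frame of dial_center between -0.007 and 0.007 m and value of joint cover above 0.6 rad), for 0.2 s.
2. the cover is fully shut (value of joint cover below 0.04 rad), for 0.2 s.
3. the wing knob is turned to its stop, tongue behind the frame edge (value of joint wing above 1.35 rad and value of joint cover below 0.04 rad), for 0.2 s.
At the end, for the whole second after the job is handed in: The red line points at the green stud's axis within 7 mm to either side (about 4.5 degrees), the cover is shut (within 0.04 rad) and the wing knob is turned to 1.35 rad or more (stop at 1.6), all at rest (all of step 3 and x of green_stud in the frame of dial_center above 0.04 m and y of green_stud in the frame of dial_center between -0.007 and 0.007 m and velocity of joint dial between -0.05 and 0.05 rad/s and velocity of joint cover between -0.05 and 0.05 rad/s and velocity of joint wing between -0.05 and 0.05 rad/s); the robot touches nothing.
It fails at once if the cover is slammed (closing faster than 3 rad/s) (velocity of joint cover below -3 rad/s).
It fails at once if a loose bystander is shifted by more than 25 mm (distance of any of padlock, oil_bottle, hammer, key_box, tool_cup from where it was at the start of the episode above 0.025 m).
It fails at once if the oil bottle or the cup is tipped (angle between any of oil_bottle, tool_cup's own z axis and vertical above 0.5 rad).
It also fails if it takes over 67 s, if anything falls off the work surface, if the arm or the gripper's body presses on something with over 40 N, if the wrist force passes 120 N, or if a joint passes its speed limit or range.

### The arm

A 6-joint arm with a two-finger parallel gripper is mounted at the origin on the work surface. World frame = base frame: x ahead of the robot, y to its left, z up, the work surface at z = 0. Lengths are in m, angles in rad, forces in N, time in s.
With the tool pointing down it reaches from about 0.25 to 0.775 m from the base axis. Payload 4 kg.
Tool frame: the origin (TCP) lies at the very end of the fingers, on their centre line; the grasp point (between the pads) lies 19 mm behind it (robot.tcp_to_grasp is the distance from the TCP to the grasp point, in m); z points along the fingers, y is the line along which they close (so a half turn about z gives the same grasp; the last joint's range is limited). The gripper opens to 94 mm and grips with 3 to 60 N. Pads are 16 mm wide; open, the fingers measure 119 mm over their backs; the gripper's body (75 mm by 177 mm) begins 78 mm behind the grasp point.
Start: joints at [-1.367, 0.087, 1.371, -0, 1.684, -0.103], TCP at [0.166, -0.524, 0.206] pointing down, gripper open.
Joint ranges: [-3.1, 3.1], [-0.76, 2.03], [0.27, 2.55], [-1.08, 4.22], [0.17, 2.65], [-2.57, 2.57]. Speed limits (rad/s): [2.79, 2.79, 3.14, 3.14, 3.14, 3.14].

### API

Orientations are given as [roll, pitch, yaw] about the fixed x, y, z axes, in that order (R = Rz(yaw) Ry(pitch) Rx(roll)).
In Python, from bench import robot, ticket, snapshot gives the robot as it stands (robot), with the cameras as plain functions and the job (ticket).
- The arm moves only by the tool nudge_tcp, called after "Call:" by a JSON object that holds its "op" and its "data", one argument or row to a line. Schema: {"type":"object","properties":{"rows":{"type":"array","items":{"type":"array","items":{"type":"array","items":{"type":"number"},"minItems":5,"maxItems":5},"minItems":1,"maxItems":20},"minItems":1,"maxItems":1},"only":{"type":"string"},"quiet":{"type":"boolean"},"lines":{"type":"string"}},"required":["rows"],"additionalProperties":false}. rows is a list that holds a single list of rows (three levels of brackets), with 1 to 20 rows, each of 5 numbers: the finger opening in m, then dx, dy, dz in m, then a turn about the tool's z in rad; each row shifts and turns the commanded pose from where the row before left it, along the tool's axes as they then stand; what a row does not reach is not made up. A row lasts 1/12 s, in which the tool goes at most 0.0417 m and 0.125 rad, less where a joint would pass 70% of its speed; a pose out of reach is approached as far as the arm can. The fingers move at their own pace and stop on an object; the grip force is fixed at half the most. Time passes only in rows, so rows that do not move let the fingers close. The tool returns the time, the measured TCP pose, the force, the opening and the grip force at its end. only (a regular expression) keeps the lines of the reply that match it, lines (a string "A,B") keeps lines A to B, and quiet returns only ok. Input that does not fit is refused with a message, and nothing moves.
- robot.get_obs(): the state, without advancing time (a new reading comes with each control period).
- snapshot(name): name is "scene" or "side" or "wrist"; returns a dict with "color" (420x560x3 uint8, blue, green, red), "fx", "fy", "cx", "cy" (pixels), "k1" (the pictures are not rectified: a ray, as slopes to the right and down, at radius r is drawn at 1 + k1 r^2 times it, then the intrinsics apply), "extrinsics" (4x4, takes a point from world to camera coordinates). Camera axes: x right, y down, z forward; pixel columns grow to the right and rows downward; lengths in m; the calibration is good to about 2 mm. A picture is of the moment at which its call begins. There is no depth.
- ticket.close_job(): hands the job in; it is judged then, once.
The state is a dict: "time": time; "joint_positions": joint angles; "qvel": joint speeds; "joint_torque": joint torques, N m; "tool_pos": TCP position; "ee_rot": TCP orientation; "wrist_force": force on the tool from outside, world axes, zero at the start; "wrist_torque": the same for the moment, N m; "width": finger opening in m; "finger_force": force on a finger pad.
Only numpy, scipy, OpenCV 4.12 (cv2) and the standard library are available. Lean on these libraries where they do the work, as an engineer would, in place of code of your own. Each camera call takes 0.05 s, during which the arm holds its last target. There are 200 camera calls.

## Working session

There is one attempt and no reset: what is moved stays moved. The work goes in short steps, Python scripts to look and compute and a tool call to move; the robot and the scene stay as the last step left them, time stands still between calls to the robot, and variables do not carry over. Pictures are saved under pics/ and viewed, at most 10 in all, crops included, and the job is handed in when it is done.

```bash
ls; mkdir -p pics
```

Create h.py:
```python
import numpy as np, cv2, json
from bench import robot, ticket, snapshot
def snap(n,f):
    s=snapshot(n); cv2.imwrite('pics/'+f+'.png',s['color'])
    d={k:(np.array(v).tolist()) for k,v in s.items() if k!='color'}
    json.dump(d,open('pics/'+f+'.json','w')); return s
def ray(f,u,v):
    s=json.load(open('pics/'+f+'.json')); E=np.array(s['extrinsics'])
    x=(u-s['cx'])/s['fx'];y=(v-s['cy'])/s['fy'];a,b=x,y
    for _ in range(20):
        k=1+s['k1']*(a*a+b*b);a,b=x/k,y/k
    R=E[:3,:3];return -R.T@E[:3,3],R.T@np.array([a,b,1])
def atz(f,u,v,z):
    o,d=ray(f,u,v);return o+d*(z-o[2])/d[2]
def proj(f,P):
    s=json.load(open('pics/'+f+'.json')); E=np.array(s['extrinsics'])
    c=E[:3,:3]@np.array(P)+E[:3,3];a,b=c[:2]/c[2];k=1+s['k1']*(a*a+b*b)
    return np.array([s['cx']+s['fx']*a*k,s['cy']+s['fy']*b*k])
```

Run:
```python
from h import *
a=snap('scene','a');b=snap('side','b')
print(a['extrinsics'],b['extrinsics'],a['k1'],a['fx'])
print(robot.get_obs())
```

```text
bench.py
pics
[[ 0.88776256  0.45996092 -0.0177087  -0.50962805]
 [ 0.30860531 -0.62329688 -0.71851497 -0.16061004]
 [-0.34152658  0.63240569 -0.69528601  1.48235529]
 [ 0.          0.          0.          1.        ]] [[-0.99143031 -0.13026699  0.00982104  0.59029577]
 [-0.10764154  0.77200559 -0.62643488  0.17285648]
 [ 0.07402189 -0.62212368 -0.77941188  1.10905852]
 [ 0.          0.          0.          1.        ]] 0.002877212338050963 393.67253885562405
{'time': 0.1, 'joint_positions': array([-1.36714677e+00,  8.78371359e-02,  1.37209897e+00, -1.20375423e-05,
        1.68358612e+00, -1.03069460e-01]), 'qvel': array([ 1.80161382e-04, -4.47735101e-04, -4.51072900e-03,  1.56883598e-05,
       -1.13196173e-03,  7.47069351e-04]), 'joint_torque': array([ 1.38718740e-03, -3.41251981e+01, -3.03301013e+01,  7.19559984e-02,
        3.03931371e-02, -9.27803148e-05]), 'tool_pos': array([ 0.16597008, -0.52384288,  0.20444735]), 'ee_rot': array([-3.13967209e+00, -1.86628074e-04,  3.06717492e-01]), 'wrist_force': array([-0.26906884, -0.71549399,  0.37127005]), 'wrist_torque': array([-0.02280127,  0.04663567,  0.0221278 ]), 'finger_force': 0.0, 'width': 0.09386326830324165}
```

View pics/a.png

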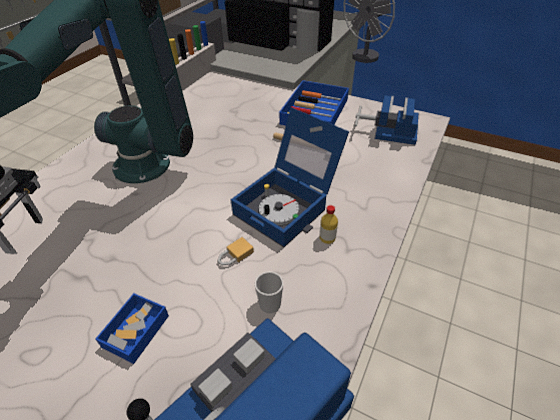

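View pics/b.png

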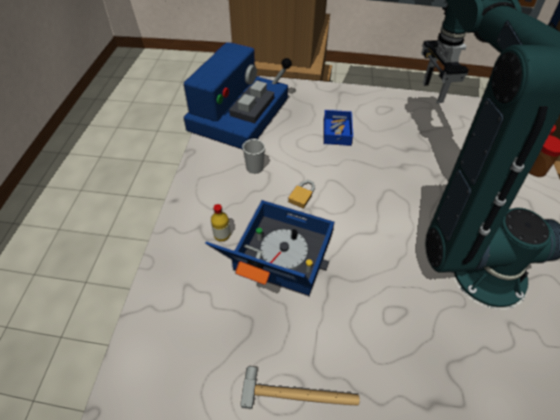

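Scene: housing around (278,208), cover open to the upper right, padlock (237,252), bottle (329,228). In the side view, housing (287,245), dial (285,247), green stud (260,231), yellow stud (309,263). I'll enlarge both.

Run:
```python
import cv2,numpy as np
a=cv2.imread('pics/a.png')[100:265,215:365];b=cv2.imread('pics/b.png')[165:315,190:350]
cv2.imwrite('pics/ab.png',np.hstack([cv2.resize(a,None,fx=3.6,fy=3.6,interpolation=2)[:594,:400],]) if 0 else cv2.resize(b,None,fx=4,fy=4,interpolation=2)[:600,:640])
cv2.imwrite('pics/aa.png',cv2.resize(a[:150],None,fx=4,fy=4,interpolation=2))
```

```text
(no output)
```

View pics/ab.png

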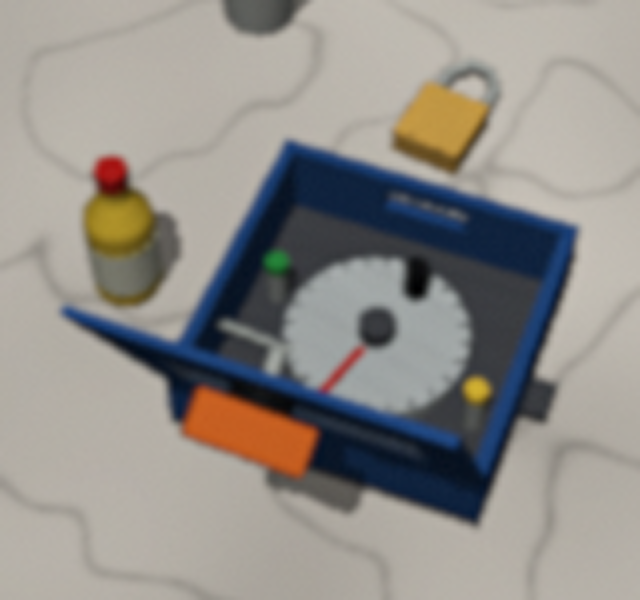

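View pics/aa.png

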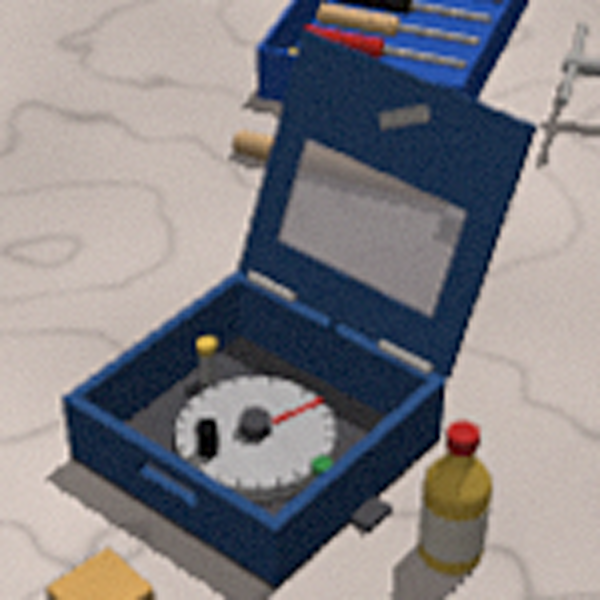

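Side crop: rim corners (290,143),(577,229),(485,470); hub (377,322), pin top (417,264), green cap (277,256), yellow cap (477,386), mark (323,389). Scene crop: rim corners (68,400),(278,525),(443,378),(240,277); hub (255,418), pin (207,425), green (322,462), mark (323,400); cover free corners (303,35),(533,127).

Create m.py:
```python
from h import *
from scipy.optimize import least_squares
S=lambda u,v:('b',190+u/4-.375,165+v/4-.375)
A=lambda u,v:('a',215+u/4-.375,100+v/4-.375)
def sh(n,p,z): print(n,atz(*p,z).round(4))
for n,s,a,z in [('hub',S(377,320),A(255,415),.036),('pin',S(417,263),A(207,424),.052),('green',S(277,258),A(322,462),.048),('yellow',S(477,386),A(207,343),.048),('mark',S(323,389),A(323,400),.022)]:
    sh(n+' side',s,z);sh(n+' scene',a,z)
L=np.array
obs=[(S(290,143),(-.105,-.11)),(S(577,229),(-.105,.11)),(S(485,470),(.105,.11)),(A(68,400),(-.105,.11)),(A(278,525),(-.105,-.11)),(A(443,378),(.105,-.11)),(A(240,277),(.105,.11))]
cov=[(A(303,35),.11),(A(533,127),-.11)]
def T(q,x,y,z): 
    c,s=np.cos(q[2]),np.sin(q[2]);return [q[0]+c*x-s*y,q[1]+s*x+c*y,z]
def res(q):
    r=[]
    for p,(x,y) in obs: r+=list(proj(p[0],T(q,x,y,.068))-p[1:])
    for p,y in cov: r+=list(proj(p[0],T(q,.105-.21*np.cos(q[3]),y,.068+.21*np.sin(q[3])))-p[1:])
    return r
h=atz(*S(377,320),.036)
for c in (.0,):
    f=least_squares(res,[h[0],h[1],1.57,1.8],loss='soft_l1');print('housing',f.x.round(4));print(np.round(f.fun,1))
for n,p in [('padlock',S(440,115)),('padl',A(100,575)),('shackle',S(480,70))]: sh(n,p,.02)
```

```bash
python3 m.py
```

```text
hub side [0.5782 0.0074 0.036 ]
hub scene [0.5785 0.0108 0.036 ]
pin side [ 0.5556 -0.0327  0.052 ]
pin scene [ 0.5573 -0.0301  0.052 ]
green side [ 0.6527 -0.0265  0.048 ]
green scene [ 0.6546 -0.0244  0.048 ]
yellow side [0.506  0.0584 0.048 ]
yellow scene [0.5087 0.0596 0.048 ]
mark side [0.6083 0.0586 0.022 ]
mark scene [0.6137 0.0647 0.022 ]
housing [0.5797 0.0086 1.3362 1.9951]
[-1.6 -1.4  0.  -0.8 -0.5  1.8 -1.6 -0.8 -0.6  1.1  0.8  0.2 -0.8 -2.
 -0.2 -1.5  0.2 -0.5]
padlock [ 0.5541 -0.1983  0.02  ]
padl [ 0.5463 -0.1791  0.02  ]
shackle [ 0.5274 -0.2496  0.02  ]
```

Create d.py:
```python
import sys
from h import *
from scipy.spatial.transform import Rotation as Ro
def delta(P,yaw=None):
    o=robot.get_obs();R=Ro.from_euler('xyz',o['ee_rot']).as_matrix()
    print('t',round(o['time'],2),'p',o['tool_pos'].round(4),'rot',o['ee_rot'].round(3),'F',o['wrist_force'].round(1))
    print('tool delta',(R.T@(np.array(P)-o['tool_pos'])).round(4),'turn',None if yaw is None else round(o['ee_rot'][2]-yaw,3))
if __name__=='__main__':
    a=[float(v) for v in sys.argv[1:]]; delta(a[:3],a[3] if len(a)>3 else None)
```

Run:
```python
import sys
sys.argv=['x']
from m import *
print('bottle cap',atz(*S(112,160),.13),atz(*A(463,430),.13))
```

```text
hub side [0.5782 0.0074 0.036 ]
hub scene [0.5785 0.0108 0.036 ]
pin side [ 0.5556 -0.0327  0.052 ]
pin scene [ 0.5573 -0.0301  0.052 ]
green side [ 0.6527 -0.0265  0.048 ]
green scene [ 0.6546 -0.0244  0.048 ]
yellow side [0.506  0.0584 0.048 ]
yellow scene [0.5087 0.0596 0.048 ]
mark side [0.6083 0.0586 0.022 ]
mark scene [0.6137 0.0647 0.022 ]
housing [0.5797 0.0086 1.3362 1.9951]
[-1.6 -1.4  0.  -0.8 -0.5  1.8 -1.6 -0.8 -0.6  1.1  0.8  0.2 -0.8 -2.
 -0.2 -1.5  0.2 -0.5]
padlock [ 0.5541 -0.1983  0.02  ]
padl [ 0.5463 -0.1791  0.02  ]
shackle [ 0.5274 -0.2496  0.02  ]
bottle cap [ 0.76237666 -0.03197257  0.13      ] [ 0.76399917 -0.02561236  0.13      ]
```

Call:
{"op": "nudge_tcp", "data": {
  "rows": [
    [[0.05, 0.026, -0.0175, 0, 0], [0.05, 0.026, -0.0175, 0, 0], [0.05, 0.026, -0.0175, 0, 0], [0.05, 0.026, -0.0175, 0, 0], [0.05, 0.026, -0.0175, 0, 0], [0.05, 0.026, -0.0175, 0, 0], [0.05, 0.026, -0.0175, 0, 0], [0.05, 0.026, -0.0175, 0, 0], [0.05, 0.026, -0.0175, 0, 0], [0.05, 0.026, -0.0175, 0, 0], [0.05, 0.026, -0.0175, 0, 0], [0.05, 0.026, -0.0175, 0, 0], [0.05, 0.026, -0.0175, 0, 0], [0.05, 0.026, -0.0175, 0, 0], [0.05, 0.026, -0.0175, 0, 0], [0.05, 0.026, -0.0175, 0, 0], [0.05, 0.026, -0.0175, 0, 0], [0.05, 0.026, -0.0175, 0, 0], [0.05, 0.026, -0.0175, 0, 0], [0.05, 0.026, -0.0175, 0, 0]]
  ]
}}

```text
time: 1.77
tool_pos: [0.5566, -0.0321, 0.2048]
ee_rot: [-3.141, 0.001, 0.307]
wrist_force: [-0.6, -0.7, -0.4]
width: 0.0502
finger_force: 0.0
```

Call:
{"op": "nudge_tcp", "data": {
  "rows": [
    [[0.05, 0, 0, 0, -0.108], [0.05, 0, 0, 0, -0.108], [0.05, 0, 0, 0, -0.108], [0.05, 0, 0, 0, -0.108], [0.05, 0, 0, 0, -0.108], [0.05, 0, 0, 0, -0.108], [0.05, 0, 0, 0, -0.108], [0.05, 0, 0, 0, 0], [0.05, 0, 0, 0, 0]]
  ]
}}

```text
time: 2.52
tool_pos: [0.5559, -0.0336, 0.2049]
ee_rot: [-3.141, 0.0, 1.06]
wrist_force: [-0.3, 0.8, -1.0]
width: 0.0502
finger_force: 0.0
```

```bash
python3 d.py .5563 -.0314 .031 1.064
```

```text
t 2.52 p [ 0.5559 -0.0336  0.2049] rot [-3.141  0.     1.06 ] F [-0.3  0.8 -1. ]
tool delta [ 0.0022 -0.0006  0.1739] turn -0.004
```

Call:
{"op": "nudge_tcp", "data": {
  "rows": [
    [[0.05, 0.002, -0.0006, 0.03, 0], [0.05, 0, 0, 0.03, 0], [0.05, 0, 0, 0.03, 0], [0.05, 0, 0, 0.03, 0], [0.05, 0, 0, 0.02, 0], [0.05, 0, 0, 0.015, 0], [0.05, 0, 0, 0.01, 0], [0.05, 0, 0, 0.008, 0], [0.05, 0, 0, 0, 0]]
  ]
}}

```text
time: 3.27
tool_pos: [0.5555, -0.0315, 0.0308]
ee_rot: [-3.139, 0.001, 1.062]
wrist_force: [-0.5, -0.3, -0.4]
width: 0.0495
finger_force: 0.0
```

Call:
{"op": "nudge_tcp", "data": {
  "rows": [
    [[0.01, 0, 0, 0, 0], [0.01, 0, 0, 0, 0], [0.01, 0, 0, 0, 0], [0.01, 0, 0, 0, 0], [0.01, 0, 0, 0, 0], [0.01, 0, 0, 0, 0]]
  ]
}}

```text
time: 3.77
tool_pos: [0.5562, -0.0313, 0.0331]
ee_rot: [-3.141, -0.0, 1.063]
wrist_force: [-2.2, 1.3, 3.9]
width: 0.0173
finger_force: 30.0
```

```bash
python3 -c "
from h import *
snap('wrist','w1')"
```

```text
(no output)
```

View pics/w1.png

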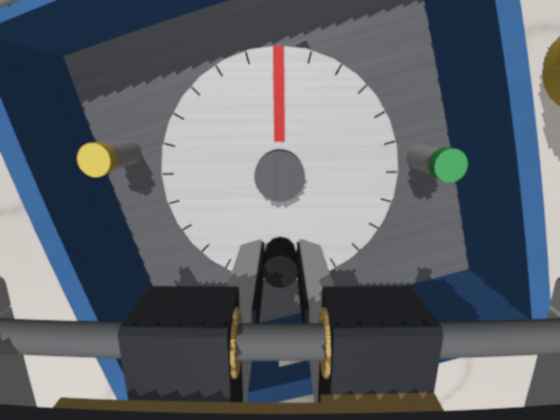

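Pin gripped; wrist view: hub (279,176), red line along column 279 (rows 48–140), green cap (450,165), yellow (95,159).

Run:
```python
from h import *
hub=atz('w1',279,175,.036);g=atz('w1',450,165,.048);y=atz('w1',95,159,.048);a=atz('w1',279,48,.022);b=atz('w1',279,140,.022)
print(hub,g,y,a,b)
d=a-b;r=g-hub;t1=np.arctan2(d[1],d[0]);t2=np.arctan2(r[1],r[0]);print(t1,t2,t2-t1,np.hypot(*r[:2]),np.hypot(*(a-hub)[:2]))
```

```bash
python3 d.py .5 0 .1 -.43
```

```text
[0.57717654 0.00795437 0.036     ] [ 0.65159486 -0.02559011  0.048     ] [0.5056962  0.05910695 0.048     ] [0.60777535 0.06282784 0.022     ] [0.58525629 0.02249848 0.022     ]
1.0615430880699706 -0.4234821202280952 -1.4850252082980657 0.08162914774303864 0.06282821764290301
t 3.82 p [ 0.5562 -0.0313  0.0332] rot [-3.141 -0.     1.063] F [-1.9  1.8  4. ]
tool delta [ 0.     -0.0644 -0.0668] turn 1.493
```

Call:
{"op": "nudge_tcp", "data": {
  "rows": [
    [[0.01, 0.0002, -0.0045, 0, 0.1], [0.01, 0.0002, -0.0045, 0, 0.1], [0.01, 0.0002, -0.0045, 0, 0.1], [0.01, 0.0002, -0.0045, 0, 0.1], [0.01, 0.0002, -0.0045, 0, 0.1], [0.01, 0.0002, -0.0045, 0, 0.1], [0.01, 0.0002, -0.0045, 0, 0.1], [0.01, 0, 0, 0, 0]]
  ]
}}

```text
time: 4.48
tool_pos: [0.5363, -0.0084, 0.0332]
ee_rot: [3.141, -0.0, 0.361]
wrist_force: [-1.7, 0.1, 4.1]
width: 0.0173
finger_force: 30.0
```

```bash
python3 d.py .5373 .0263 .033 -.425
```

```text
t 4.48 p [ 0.5363 -0.0084  0.0332] rot [ 3.141 -0.     0.361] F [-1.7  0.1  4.1]
tool delta [ 0.0132 -0.0321  0.0001] turn 0.786
```

Call:
{"op": "nudge_tcp", "data": {
  "rows": [
    [[0.01, 0.0002, -0.0044, 0, 0.098], [0.01, 0.0002, -0.0044, 0, 0.098], [0.01, 0.0002, -0.0044, 0, 0.098], [0.01, 0.0002, -0.0044, 0, 0.098], [0.01, 0.0002, -0.0044, 0, 0.098], [0.01, 0.0002, -0.0044, 0, 0.098], [0.01, 0.0002, -0.0044, 0, 0.098], [0.01, 0.0002, -0.0044, 0, 0.098], [0.01, 0, 0, 0, 0], [0.01, 0, 0, 0, 0]]
  ]
}}

```text
time: 5.32
tool_pos: [0.5375, 0.0255, 0.0331]
ee_rot: [3.141, -0.001, -0.417]
wrist_force: [-1.5, -1.9, 5.4]
width: 0.0173
finger_force: 30.0
```

```bash
python3 -c "
from h import *
snap('wrist','w2')"
python3 d.py .5373 .0263 .033 -.425
```

```text
t 5.37 p [0.5375 0.0255 0.0332] rot [ 3.141e+00 -1.000e-03 -4.180e-01] F [-1.7 -1.6  5.3]
tool delta [-0.0005 -0.0006  0.0002] turn 0.007
```

View pics/w2.png

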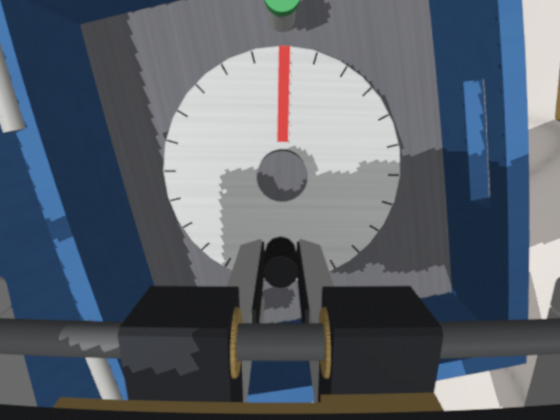

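Red line from (282,140) to (284.5,48); green cap now at (282,2), so it's off by a hair.

Run:
```python
from h import *
hub=atz('w2',282,175,.036);g=atz('w2',282,1,.048);a=atz('w2',284.5,48,.022);b=atz('w2',282.5,140,.022)
ctr=np.array([.5775,.0078])
an=lambda d:np.arctan2(d[1],d[0])
print(hub,g,a,b,an(a-b),an(g-hub),an((a-hub)),np.hypot(*(g-hub)[:2]))
for G in (g[:2],[.6516,-.0256],[.6536,-.0255]): print(an(np.array(G)-hub[:2]),an(np.array(G)-ctr))
```

```text
[0.57750309 0.00693196 0.036     ] [ 0.64818257 -0.02430409  0.048     ] [ 0.63444938 -0.01976411  0.022     ] [ 5.92598646e-01 -1.31238160e-04  2.20000000e-02] -0.43863716007731585 -0.4161305808429724 -0.43837257739516866 0.07727405274093017
-0.4161305808429724 -0.42634195360301486
-0.41370740668185946 -0.4234710022354764
-0.4028805649434652 -0.4124793738368868
```

The line is within about 1.6 mm of the stud, which is good. Releasing and lifting.

Call:
{"op": "nudge_tcp", "data": {
  "rows": [
    [[0.045, 0, 0, 0, 0], [0.045, 0, 0, 0, 0], [0.045, 0, 0, 0, 0], [0.045, 0, 0, 0, 0], [0.045, 0, 0, -0.01, 0], [0.045, 0, 0, -0.03, 0], [0.045, 0, 0, -0.04, 0], [0.0, 0, 0, -0.04, 0], [0, 0, 0, -0.04, 0], [0, 0, 0, -0.04, 0], [0, 0, 0, -0.04, 0], [0, 0, 0, -0.04, 0], [0, 0, 0, 0, 0]]
  ]
}}

```text
time: 6.45
tool_pos: [0.5396, 0.026, 0.3236]
ee_rot: [-3.135, -0.017, -0.421]
wrist_force: [-0.9, -0.4, 0.4]
width: 0.0082
finger_force: 0.0
```

Create c.py:
```python
import sys
from d import *
C=np.array([.578,.0078]);Y=1.336
def hp(x,y,z): c,s=np.cos(Y),np.sin(Y);return [C[0]+c*x-s*y,C[1]+s*x+c*y,z]
def th(o): c,s=np.cos(Y),np.sin(Y);v=o-C;return (c*v[0]+s*v[1]).round(4),(-s*v[0]+c*v[1]).round(4)
if __name__=='__main__':
    a=[float(v) for v in sys.argv[1:]];P=hp(*a[:3]);print('target',np.round(P,4));delta(P,a[3] if len(a)>3 else Y)
    print('housing xy',th(robot.get_obs()['tool_pos'][:2]))
```

```bash
python3 -c "
from h import *
snap('side','s2');snap('scene','a2')
import cv2
a=cv2.imread('pics/s2.png')[165:315,190:340];b=cv2.imread('pics/a2.png')[105:255,215:365]
cv2.imwrite('pics/s2c.png',cv2.resize(np.hstack([a,b]),None,fx=2.66,fy=2.66,interpolation=2))"
python3 c.py .245 .08 .31
```

```text
target [0.5572 0.2647 0.31  ]
t 6.55 p [0.5379 0.0261 0.3158] rot [-3.139 -0.006 -0.421] F [-0.7 -0.6 -0.7]
tool delta [-0.0799 -0.2257  0.0058] turn -1.757
housing xy (np.float64(0.0085), np.float64(0.0432))
```

View pics/s2c.png

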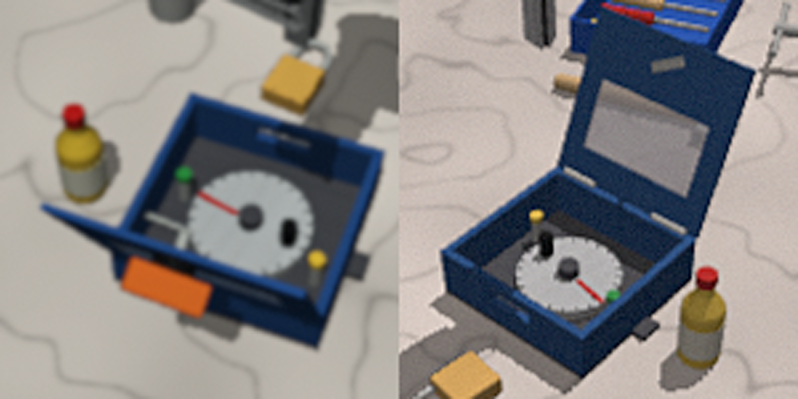

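Red line points at the green cap in both views ((183,173) side, (612,295) scene); the cover is untouched. Now going round behind the cover.

Call:
{"op": "nudge_tcp", "data": {
  "rows": [
    [[0, 0, 0, 0, -0.117], [0, 0, 0, 0, -0.117], [0, 0, 0, 0, -0.117], [0, 0, 0, 0, -0.117], [0, 0, 0, 0, -0.117], [0, 0, 0, 0, -0.117], [0, 0, 0, 0, -0.117], [0, 0, 0, 0, -0.117], [0, 0, 0, 0, -0.117], [0, 0, 0, 0, -0.117], [0, 0, 0, 0, -0.117], [0, 0, 0, 0, -0.117], [0, 0, 0, 0, -0.117], [0, 0, 0, 0, -0.117], [0, 0, 0, 0, -0.117]]
  ]
}}

```text
time: 7.8
tool_pos: [0.5363, 0.0261, 0.3099]
ee_rot: [-3.137, 0.001, 1.34]
wrist_force: [-0.1, 0.5, 0.3]
width: 0.0
finger_force: 0.0
```

Call:
{"op": "nudge_tcp", "data": {
  "rows": [
    [[0, 0.03, -0.0046, 0, 0], [0, 0.03, -0.0046, 0, 0], [0, 0.03, -0.0046, 0, 0], [0, 0.03, -0.0046, 0, 0], [0, 0.03, -0.0046, 0, 0], [0, 0.03, -0.0046, 0, 0], [0, 0.03, -0.0046, 0, 0], [0, 0.027, -0.0046, 0, 0], [0, 0, 0, 0, 0]]
  ]
}}

```text
time: 8.55
tool_pos: [0.5557, 0.2695, 0.3085]
ee_rot: [-3.136, 0.001, 1.34]
wrist_force: [-1.0, 0.1, -0.5]
width: 0.0003
finger_force: 0.0
```

```bash
python3 c.py .245 .08 .235
```

```text
target [0.5572 0.2647 0.235 ]
t 8.55 p [0.5557 0.2695 0.3085] rot [-3.136e+00  1.000e-03  1.340e+00] F [-1.   0.1 -0.5]
tool delta [-0.0043  0.003   0.0735] turn 0.004
housing xy (np.float64(0.2493), np.float64(0.0826))
```

Call:
{"op": "nudge_tcp", "data": {
  "rows": [
    [[0, 0, 0.002, 0.025, 0], [0, 0, 0, 0.025, 0], [0, 0, 0, 0.023, 0], [0, -0.01, 0, 0, 0], [0, -0.01, 0, 0, 0], [0, -0.01, 0, 0, 0], [0, -0.01, 0, 0, 0], [0, -0.01, 0, 0, 0], [0, -0.01, 0, 0, 0], [0, -0.01, 0, 0, 0], [0, 0, 0, 0, 0]]
  ]
}}

```text
time: 9.47
tool_pos: [0.5432, 0.1952, 0.2428]
ee_rot: [3.136, -0.003, 1.332]
wrist_force: [0.3, 0.5, -0.1]
width: 0.0005
finger_force: 0.3
```

```bash
python3 c.py .09 .08 .235
```

```text
target [0.5211 0.1139 0.235 ]
t 9.47 p [0.5432 0.1952 0.2428] rot [ 3.136e+00 -3.000e-03  1.332e+00] F [ 0.3  0.5 -0.1]
tool delta [-0.0842 -0.0022  0.0075] turn -0.004
housing xy (np.float64(0.1741), np.float64(0.0775))
```

```bash
python3 -c "
from h import *
snap('side','s3');snap('scene','a3')
import cv2
a=cv2.imread('pics/s3.png')[145:295,190:340];b=cv2.imread('pics/a3.png')[75:225,225:375]
cv2.imwrite('pics/s3c.png',cv2.resize(np.hstack([a,b]),None,fx=2.66,fy=2.66,interpolation=2))
print(robot.get_obs())"
```

```text
{'time': 9.5667, 'joint_positions': array([ 2.48055144e-01,  1.42244467e-01,  1.24102845e+00, -1.13233527e-03,
        1.75682122e+00,  4.86258964e-01]), 'qvel': array([ 0.01048355,  0.02298354,  0.01418371, -0.00200605,  0.00154959,
        0.00346793]), 'joint_torque': array([-1.16509285e-01, -3.71444786e+01, -3.07494235e+01,  9.64191696e-02,
       -4.29732527e-02, -1.19962514e-02]), 'tool_pos': array([0.54261972, 0.19541462, 0.24067209]), 'ee_rot': array([3.13974785e+00, 2.83190743e-04, 1.33238198e+00]), 'wrist_force': array([ 0.08439748, -0.28496253, -0.95394154]), 'wrist_torque': array([-0.04972799, -0.05886935,  0.0330779 ]), 'finger_force': 4.054155644528379e-07, 'width': 0.00042368328489034255}
```

View pics/s3c.png

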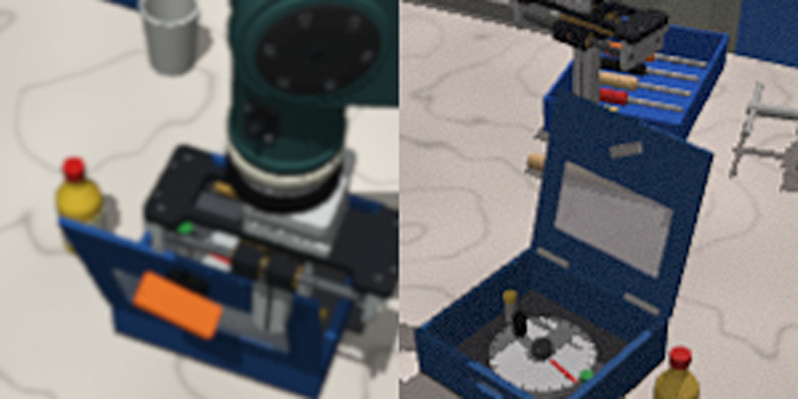

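The finger is behind the cover, which is still leaning out slightly. Continuing the push.

Call:
{"op": "nudge_tcp", "data": {
  "rows": [
    [[0, -0.01, 0, 0.002, 0], [0, -0.01, 0, 0.002, 0], [0, -0.01, 0, 0, 0], [0, -0.01, 0, 0, 0], [0, -0.01, 0, 0, 0], [0, -0.01, 0, 0, 0], [0, -0.01, 0, 0, 0], [0, -0.01, 0, 0, 0], [0, 0, 0, 0, 0]]
  ]
}}

```text
time: 10.32
tool_pos: [0.5229, 0.1162, 0.2348]
ee_rot: [-3.14, 0.003, 1.331]
wrist_force: [1.0, -0.2, -0.3]
width: 0.0005
finger_force: 0.0
```

```bash
python3 c.py .09 .08 .235
```

Run:
```python
import numpy as np
t=np.linspace(1.4,0,15);x=.113-.17*np.cos(t)+.006*np.sin(t);z=.068+.17*np.sin(t)+.006*np.cos(t)
print(np.c_[t,x,z].round(3));print(np.c_[np.diff(x),-np.diff(z)].round(4))
```

```text
target [0.5211 0.1139 0.235 ]
t 10.32 p [0.5229 0.1162 0.2348] rot [-3.140e+00  3.000e-03  1.331e+00] F [ 1.  -0.2 -0.3]
tool delta [-0.0026 -0.0012 -0.0002] turn -0.005
housing xy (np.float64(0.0926), np.float64(0.0788))
[[ 1.40e+00  9.00e-02  2.37e-01]
 [ 1.30e+00  7.30e-02  2.33e-01]
 [ 1.20e+00  5.70e-02  2.29e-01]
 [ 1.10e+00  4.10e-02  2.22e-01]
 [ 1.00e+00  2.60e-02  2.14e-01]
 [ 9.00e-01  1.20e-02  2.05e-01]
 [ 8.00e-01 -1.00e-03  1.94e-01]
 [ 7.00e-01 -1.30e-02  1.82e-01]
 [ 6.00e-01 -2.40e-02  1.69e-01]
 [ 5.00e-01 -3.30e-02  1.55e-01]
 [ 4.00e-01 -4.10e-02  1.40e-01]
 [ 3.00e-01 -4.80e-02  1.24e-01]
 [ 2.00e-01 -5.20e-02  1.08e-01]
 [ 1.00e-01 -5.60e-02  9.10e-02]
 [ 0.00e+00 -5.70e-02  7.40e-02]]
[[-0.0167  0.0031]
 [-0.0163  0.0048]
 [-0.0158  0.0064]
 [-0.015   0.0079]
 [-0.0142  0.0094]
 [-0.0132  0.0108]
 [-0.012   0.012 ]
 [-0.0108  0.0132]
 [-0.0094  0.0142]
 [-0.0079  0.015 ]
 [-0.0064  0.0158]
 [-0.0048  0.0163]
 [-0.0031  0.0167]
 [-0.0014  0.0169]]
```

Call:
{"op": "nudge_tcp", "data": {
  "rows": [
    [[0, -0.008, 0, 0.0016, 0], [0, -0.008, 0, 0.0016, 0], [0, -0.008, 0, 0.0024, 0], [0, -0.008, 0, 0.0024, 0], [0, -0.008, 0, 0.0032, 0], [0, -0.008, 0, 0.0032, 0], [0, -0.0075, 0, 0.004, 0], [0, -0.0075, 0, 0.004, 0], [0, -0.007, 0, 0.0047, 0], [0, -0.007, 0, 0.0047, 0], [0, -0.0066, 0, 0.0054, 0], [0, -0.0066, 0, 0.0054, 0], [0, -0.006, 0, 0.006, 0], [0, -0.006, 0, 0.006, 0], [0, 0, 0, 0, 0]]
  ]
}}

```text
time: 11.57
tool_pos: [0.4984, 0.0183, 0.1787]
ee_rot: [-3.138, 0.001, 1.333]
wrist_force: [-0.0, 0.1, 0.1]
width: 0.0002
finger_force: 0.0
```

```bash
python3 c.py -.033 .08 .155
```

```text
target [ 0.4925 -0.0057  0.155 ]
t 11.57 p [0.4984 0.0183 0.1787] rot [-3.138e+00  1.000e-03  1.333e+00] F [-0.   0.1  0.1]
tool delta [-0.0246 -0.      0.0237] turn -0.003
housing xy (np.float64(-0.0083), np.float64(0.0798))
```

Call:
{"op": "nudge_tcp", "data": {
  "rows": [
    [[0, -0.006, 0, 0.0055, 0], [0, -0.006, 0, 0.006, 0], [0, -0.006, 0, 0.0065, 0], [0, -0.005, 0, 0.007, 0], [0, -0.005, 0, 0.007, 0], [0, -0.004, 0, 0.0075, 0], [0, -0.004, 0, 0.0075, 0], [0, -0.003, 0, 0.008, 0], [0, -0.003, 0, 0.008, 0], [0, -0.002, 0, 0.008, 0], [0, -0.002, 0, 0.008, 0], [0, -0.001, 0, 0.008, 0], [0, 0, 0, 0.008, 0], [0, 0, 0, 0.006, 0], [0, 0, 0, 0.004, 0], [0, 0, 0, 0, 0]]
  ]
}}

```text
time: 12.9
tool_pos: [0.4883, -0.0261, 0.0748]
ee_rot: [-3.14, 0.0, 1.334]
wrist_force: [0.6, -0.1, 0.4]
width: 0.0005
finger_force: 0.0
```

```bash
python3 c.py -.057 .08 .074
```

```text
target [ 0.4869 -0.029   0.074 ]
t 12.9 p [ 0.4883 -0.0261  0.0748] rot [-3.14   0.     1.334] F [ 0.6 -0.1  0.4]
tool delta [-0.0031 -0.0006  0.0008] turn -0.002
housing xy (np.float64(-0.0539), np.float64(0.0794))
```

Call:
{"op": "nudge_tcp", "data": {
  "rows": [
    [[0, 0, 0, 0.003, 0], [0, 0, 0, 0.002, 0], [0, 0, 0, 0, 0], [0, 0, 0, 0, 0]]
  ]
}}

```text
time: 13.23
tool_pos: [0.4889, -0.0261, 0.0741]
ee_rot: [3.14, -0.0, 1.334]
wrist_force: [-5.6, 1.0, 13.6]
width: 0.0003
finger_force: 6.6
```

Call:
{"op": "nudge_tcp", "data": {
  "rows": [
    [[0, 0, 0, -0.03, 0], [0, 0, 0, -0.04, 0], [0, 0, 0, -0.04, 0], [0.05, 0, 0.02, -0.02, 0], [0.05, 0, 0.03, 0, 0], [0.05, 0, 0.03, 0, 0], [0.05, 0, 0, 0, 0], [0.05, 0, 0, 0, 0], [0.05, 0, 0, 0, 0]]
  ]
}}

```text
time: 13.98
tool_pos: [0.5658, -0.0447, 0.2003]
ee_rot: [-3.14, -0.0, 1.334]
wrist_force: [0.5, 1.1, -0.2]
width: 0.0369
finger_force: 0.0
```

```bash
python3 -c "
from h import *
snap('wrist','w4')"; python3 c.py -.07 0 .2
```

```text
target [ 0.5617 -0.0603  0.2   ]
t 14.03 p [ 0.5656 -0.0447  0.2007] rot [-3.141 -0.     1.334] F [0.4 0.6 1.1]
tool delta [-0.0161 -0.0001  0.0007] turn -0.002
housing xy (np.float64(-0.0539), np.float64(-0.0002))
```

View pics/w4.png

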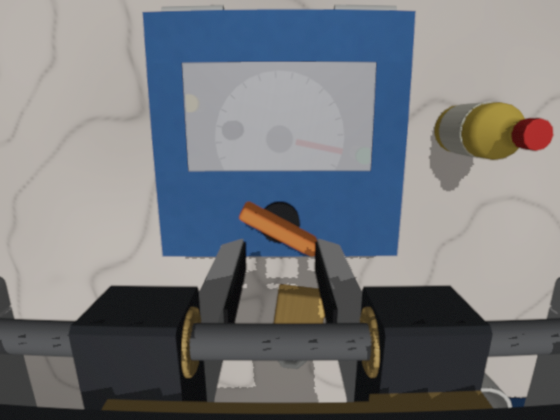

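Cover shut. The wing's top edge runs from about (244,209) to (316,246), so its angle is about 0.5 rad. Checking its centre against the housing.

Run:
```python
from c import *
a=atz('w4',243,211,.111);b=atz('w4',315,248,.111);print(a,b,np.linalg.norm(a-b),th(((a+b)/2)[:2]),np.arctan2(*(b-a)[1::-1]))
for p in [(145,13),(412,12),(398,257),(163,258)]: print(th(atz('w4',*p,.074)[:2]))
```

```bash
python3 c.py -.07 0 .2 2.42
```

```text
[ 0.53738501 -0.03648529  0.111     ] [ 0.58612587 -0.08026893  0.111     ] 0.0655185376032353 (np.float64(-0.0681), np.float64(0.0004)) -0.7318720040272839
(np.float64(0.103), np.float64(0.1084))
(np.float64(0.1031), np.float64(-0.1067))
(np.float64(-0.1073), np.float64(-0.1105))
(np.float64(-0.1078), np.float64(0.11))
target [ 0.5617 -0.0603  0.2   ]
t 14.03 p [ 0.5656 -0.0447  0.2007] rot [-3.141 -0.     1.334] F [0.4 0.6 1.1]
tool delta [-0.0161 -0.0001  0.0007] turn -1.086
housing xy (np.float64(-0.0539), np.float64(-0.0002))
```

Call:
{"op": "nudge_tcp", "data": {
  "rows": [
    [[0.05, -0.017, 0, 0, 0], [0.05, 0, 0, 0, -0.12], [0.05, 0, 0, 0, -0.12], [0.05, 0, 0, 0, -0.12], [0.05, 0, 0, 0, -0.12], [0.05, 0, 0, 0, -0.12], [0.05, 0, 0, 0, -0.12], [0.05, 0, 0, 0, -0.12], [0.05, 0, 0, 0, -0.12], [0.05, 0, 0, 0, -0.116], [0.05, 0, 0, 0, 0], [0.05, 0, 0, 0, 0], [0.05, 0, 0, 0, 0]]
  ]
}}

```text
time: 15.12
tool_pos: [0.562, -0.0613, 0.2013]
ee_rot: [3.141, 0.001, 2.408]
wrist_force: [-1.1, -0.2, 0.2]
width: 0.05
finger_force: 0.0
```

```bash
python3 c.py -.07 0 .088 2.41
```

```text
target [ 0.5617 -0.0603  0.088 ]
t 15.12 p [ 0.562  -0.0613  0.2013] rot [3.141e+00 1.000e-03 2.408e+00] F [-1.1 -0.2  0.2]
tool delta [0.001  0.0006 0.1133] turn -0.002
housing xy (np.float64(-0.071), np.float64(-0.0005))
```

Call:
{"op": "nudge_tcp", "data": {
  "rows": [
    [[0.05, 0, 0, 0.03, 0], [0.05, 0, 0, 0.03, 0], [0.05, 0, 0, 0.025, 0], [0.05, 0, 0, 0.015, 0], [0.05, 0, 0, 0.01, 0], [0.05, 0, 0, 0.004, 0], [0.05, 0, 0, 0, 0], [0, 0, 0, 0, 0], [0, 0, 0, 0, 0], [0, 0, 0, 0, 0], [0, 0, 0, 0, 0], [0, 0, 0, 0, 0]]
  ]
}}

```text
time: 16.12
tool_pos: [0.5629, -0.0617, 0.0877]
ee_rot: [3.141, 0.001, 2.41]
wrist_force: [0.0, 0.5, -0.0]
width: 0.02
finger_force: 0.0
```

```bash
python3 c.py -.07 0 .088 1.32
```

```text
target [ 0.5617 -0.0603  0.088 ]
t 16.12 p [ 0.5629 -0.0617  0.0877] rot [3.141e+00 1.000e-03 2.410e+00] F [ 0.   0.5 -0. ]
tool delta [ 0.0018  0.0003 -0.0003] turn 1.09
housing xy (np.float64(-0.0711), np.float64(-0.0015))
```

Call:
{"op": "nudge_tcp", "data": {
  "rows": [
    [[0, 0, 0, 0, 0], [0, 0, 0, 0, 0], [0, 0, 0, 0, 0], [0, 0, 0, 0, 0]]
  ]
}}

```text
time: 16.45
tool_pos: [0.5622, -0.0621, 0.0873]
ee_rot: [-3.141, 0.0, 2.409]
wrist_force: [-2.1, -2.8, 2.7]
width: 0.0118
finger_force: 30.0
```

Call:
{"op": "nudge_tcp", "data": {
  "rows": [
    [[0, 0, 0, 0, 0.09], [0, 0, 0, 0, 0.09], [0, 0, 0, 0, 0.09], [0, 0, 0, 0, 0.09], [0, 0, 0, 0, 0.09], [0, 0, 0, 0, 0.09], [0, 0, 0, 0, 0.09], [0, 0, 0, 0, 0.09], [0, 0, 0, 0, 0.09], [0, 0, 0, 0, 0.09], [0, 0, 0, 0, 0.09], [0, 0, 0, 0, 0.09], [0, 0, 0, 0, 0], [0, 0, 0, 0, 0]]
  ]
}}

```text
time: 17.62
tool_pos: [0.5606, -0.0626, 0.0872]
ee_rot: [-3.138, 0.003, 1.329]
wrist_force: [-7.1, -3.5, 5.7]
width: 0.0119
finger_force: 30.0
```

```bash
python3 c.py -.07 0 .088 1.32
```

```text
target [ 0.5617 -0.0603  0.088 ]
t 17.62 p [ 0.5606 -0.0626  0.0872] rot [-3.138e+00  3.000e-03  1.329e+00] F [-7.1 -3.5  5.7]
tool delta [ 0.0026  0.0005 -0.0008] turn 0.009
housing xy (np.float64(-0.0726), np.float64(0.0005))
```

Call:
{"op": "nudge_tcp", "data": {
  "rows": [
    [[0.05, 0, 0, 0, 0], [0.05, 0, 0, 0, 0], [0.05, 0, 0, 0, 0], [0.05, 0, 0, 0, 0], [0.05, 0, 0, 0, 0], [0.05, 0, 0, -0.01, 0], [0.05, 0, 0, -0.03, 0], [0.05, 0, 0, -0.04, 0], [0.05, 0, 0, -0.04, 0], [0.05, 0, 0, -0.03, 0], [0.05, 0, 0, 0, 0], [0.05, 0, 0, 0, 0], [0.05, 0, 0, 0, 0], [0.05, 0, 0, 0, 0]]
  ]
}}

```text
time: 18.78
tool_pos: [0.5615, -0.0613, 0.2347]
ee_rot: [-3.138, 0.0, 1.33]
wrist_force: [-0.2, -0.1, -0.7]
width: 0.0498
finger_force: 0.0
```

```bash
python3 -c "
from h import *
snap('wrist','w5')"
```

```text
(no output)
```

View pics/w5.png

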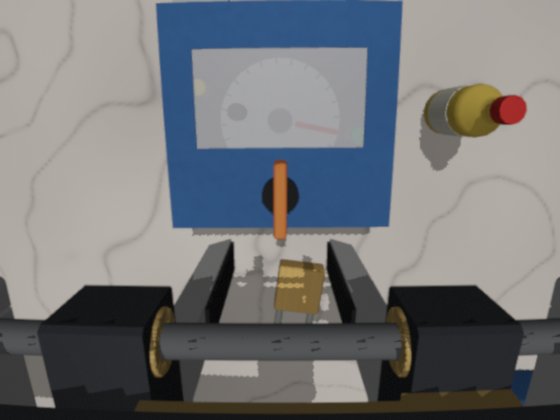

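The wing (280,162)–(280,238) is square to the front edge, the cover is shut, the red line still points at the green stud, and the arm is clear.

```bash
python3 -c "
from bench import robot, ticket, snapshot
print(ticket.close_job())"
```

```text
the job is handed in; nothing more can be done
None
```

The job is handed in with no verdict returned. In the last pictures the red line points at the green stud (about 1.6 mm off when last measured, before the cover went on), the cover is shut, the wing knob is at about 1.57 rad, and the arm is clear; I touched none of the other things on the bench.

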